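Seat the crucible tray on its locating pins

TASK

The loaded crucible tray on the analyser's deck is riding on top of its two locating pins. Nudge it sideways with your fingertips until its round hole and its slot drop over the pins and the tray lies flat on the deck. Do not lift or steeply tip the tray, and leave the other things on the deck and bench where they stand.

Things in the scene. Friction and masses are not known exactly. Their poses are not given: they have to be found in the camera images.
- analyser: Fixed bench-top thermal analyser. Origin on the bench, under the midpoint between its two pins; x points from its front to its back, y to its left. Its tray deck is a flat grey platform, top 30 mm above the bench, x -195 to 135 mm, y -260 to 150 mm, bare but for the pins. Right of it stands the cream cabinet: y -260 to -590, x -130 to 240, 170 mm tall; arm on it, to 285 mm.
- pin_left (a point): Foot, at deck level, of the left steel locating pin, at y = 65 mm of the analyser. The pin is 8 mm thick and 11 mm tall: straight for 7 mm, then a hemispherical nose.
- pin_right (a point): Foot of the right locating pin, the same as the left one, at y = -65 mm of the analyser. At the start the tray hides both pins; four thin black corner marks printed on the deck show where the seated tray belongs: its corners then lie about 3 mm inside them.
- tray: Loose flat aluminium tray, 140 mm (x) by 170 mm (y) by 9 mm thick, about 0.5 kg, straight edges; small white crucibles, fixed in it, stand 4 mm above its top. Origin at the centre of its underside, z up. It starts 20 to 34 mm too near the analyser's front, up to 18 mm off sideways, turned up to 0.15 rad: near edge on the deck, underside leaning on both pin noses, tilted about 0.1 rad.
- hole_round (a point): Centre, on the tray's underside, of the round through hole, 11 mm across, at (10, 65) mm of the tray; it belongs over the left pin. When the hole and the slot both come over the pin noses (within about 3 mm), the tray drops by its own weight. Seated, its axes are parallel to the analyser's and its origin is at (-10, 0, 30) mm of the analyser.
- hole_slot (a point): Centre, on the tray's underside, of the oblong through slot, 11 mm along the tray's x and 17 mm along its y, at (10, -65) mm of the tray; it belongs over the right pin.
- vial_deck: A small amber glass vial with a green band and black cap, 17 mm across, 42 mm tall, standing upright; origin at the centre of its underside. It stands on the far left corner of the deck.
- vial_far: A small amber glass vial with a green band and black cap, 17 mm across, 42 mm tall, standing upright; origin at the centre of its underside. On the bench left of the deck.
- vial_near: A small amber glass vial with a green band and black cap, 17 mm across, 42 mm tall, standing upright; origin at the centre of its underside. On the bench left of the deck, nearer than the other.
- fitting: Brass pipe fitting standing upright on its hexagon, 25 mm across, 40 mm tall, on the bench left of the deck; origin at the centre of its underside.
- tweezers: Dark steel tweezers lying on the bench, 125 mm along x, 8 mm high; origin near the middle of the underside.
- carton: White carton 75 by 105 by 38 mm lying on the bench; origin at the centre of its underside.
- wrench: Steel adjustable spanner lying on the bench, 200 mm along x, 46 mm wide at the head, 14 mm high; origin near the middle of the underside.
There are look-alikes about, which are no part of the job. What is meant by the tray is not brown or turquoise, and is the larger of those in its own colour.

How it is judged (in metres and radians):
At the end, for the whole second after the job is handed in: The tray lies flat on the deck (tilt under 0.025 rad) with both pins through it: round hole within 4 mm of the left pin, slot within 6 mm of the right pin, each less than 2.5 mm above the deck at its pin, tray at rest (horizontal distance between hole_round and pin_left below 0.004 m and horizontal distance between hole_slot and pin_right below 0.006 m and z of hole_round in the frame of pin_left below 0.0025 m and z of hole_slot in the frame of pin_right below 0.0025 m and angle between tray's own z axis and vertical below 0.025 rad and linear speed of tray below 0.01 m/s); the robot touches nothing.
It fails at once if the tray is lifted or steeply tipped: its origin rises more than 20 mm above the deck or it tilts more than 0.3 rad (height (world z) of tray above 0.05 m or angle between tray's own z axis and vertical above 0.3 rad).
It fails at once if another thing on the deck or bench is moved more than 25 mm or knocked over (distance of any of vial_deck, vial_far, vial_near, fitting, tweezers, carton, wrench from where it was at the start of the episode above 0.025 m or angle between any of vial_deck, vial_far, vial_near, fitting's own z axis and vertical above 0.4 rad).
It also fails if it takes over 67 s, if anything falls off the work surface, if the arm or the gripper's body presses on something with over 40 N, if the wrist force passes 120 N, or if a joint passes its speed limit or range.

ROBOT

A 6-joint arm with a two-finger parallel gripper is mounted at the origin on the work surface. World frame = base frame: x ahead of the robot, y to its left, z up, the work surface at z = 0. Lengths are in mm, angles in rad, forces in N, time in s.
With the tool pointing down it reaches from about 375 to 975 mm from the base axis. Payload 3.8 kg.
Tool frame: the origin (TCP) lies on the centre line of the jaws, within the pads' length; the fingertips stand env.tip_extent ahead of it and the grasp point (between the pads) lies 11 mm behind it (env.tip_extent is the distance from the TCP to the fingertips, in mm); z points along the fingers, y is the line along which they close (so a half turn about z gives the same grasp; the last joint's range is limited). The gripper opens to 85 mm and grips with 20 to 120 N. Pads are 22 mm wide; open, the fingers measure 114 mm over their backs; the gripper's body (76 mm by 85 mm) begins 54 mm behind the grasp point. The pads swing forward as they close: fully open they stand 13 mm farther back than shut.
Start: joints at [1.252, 0.264, 1.604, -0, 1.274, -0.037], TCP at [187.705, 648.371, 239.28] pointing down, gripper open.
Joint ranges: [-2.63, 2.63], [-0.94, 2.18], [0.31, 2.57], [-1.31, 4.45], [0, 2.66], [-2.55, 2.55]. Speed limits (rad/s): [2.57, 2.57, 3.14, 3.14, 3.14, 3.14].

INTERFACE

Orientations are given as a unit quaternion [x, y, z, w].
In Python, from plant import env, imaging, models gives the robot as it stands.
- The arm moves only by the tool apply_moves, never from a script. Its argument "plan" is a list that holds one entry, the list of rows, each a list of 5 numbers: the shift along the tool's x, y, z each as a share of 0.03 m, from -1 to 1, then the turn about the tool's z as a share of 0.1 rad, from -1 to 1, then the closure, from 0 (fully open) to 1 (shut). A call has 1 to 20 rows; each row shifts and turns the commanded pose from where the row before left it, along the tool's axes as they then stand; what a row does not reach is not made up. A row lasts 1/12 s, in which the tool goes at most 41.7 mm and 7.16 degrees, less where a joint would pass 70% of its speed; a pose out of reach is approached as far as the arm can. A call with a number of a shift or a turn outside -1 to 1 is refused whole. A call with a gripper value outside its range is refused whole. The fingers move at their own pace and stop on an object; the grip force is fixed at half the most. Time passes only in rows, so rows that do not move let the fingers close. It gives the time, the measured TCP pose, the force, the opening and the grip force at its end, in the units of the state.
- env.get_state(): the state, without advancing time (a new reading comes with each control period).
- imaging.camera(name): name is "scene" or "top" or "wrist"; returns a dict with "img" (384x512x3 uint8, red, green, blue), "fx", "fy", "cx", "cy" (pixels), "R" (3x3) and "t" (3): a world point X has camera coordinates R X + t. Camera axes: x right, y down, z forward; pixel columns grow to the right and rows downward; lengths in mm; the calibration is good to about 2 mm. A picture is of the moment at which its call begins. There is no depth.
- env.close_job(): hands the job in; it is judged then, once.
Trained networks look in a picture, given as the dict that the camera call returned (one of the last four; its "shot" number tells which), for a name from the list of things; names that differ only in an ending like _2 or _b are one class to them, and where a whole thing is asked for, a point or a joint stands for the part that bears it (a point fixed in the world has none). Each returns a list of dicts, best first, with "confidence" (0 to 1); they miss things now and then, are a little off and sometimes report something else, mostly with a low value. They report only what shows in the picture. A call takes as long as a camera call. They do not tell look-alikes from the thing itself.
- models.find_in(picture, query): "point" ([x, y, z] in mm, in world coordinates, good to about 4 mm: the middle of the surface that is visible of it).
- models.regions_of(picture, query): "region" (384x512 bool, what is visible of it).
- models.place_of(picture, query): "point" ([x, y, z] in mm, in world coordinates, good to about 4 mm: a listed point, or the origin of a listed thing).
The state is a dict: "time": time; "q": joint angles; "joint_velocities": joint speeds; "tau": joint torques, N m; "eef_pos": TCP position; "eef_rot": TCP orientation; "wrist_force": force on the tool from outside, world axes, zero at the start; "torque": the same for the moment, N m; "grip_width": finger opening in mm; "finger_force": force on a finger pad.
Only numpy, scipy, OpenCV 4.12 (cv2) and the standard library are available. Lean on these libraries where they do the work, as an engineer would, in place of code of your own. Each camera call takes 0.05 s, during which the arm holds its last target. There are 200 camera calls.

## Working session

There is one attempt and no reset: what is moved stays moved. The work goes in short steps, Python scripts to look and compute and a tool call to move; the robot and the scene stay as the last step left them, time stands still between calls to the robot, and variables do not carry over. Pictures are saved under pics/ and viewed, at most 10 in all, crops included, and the job is handed in when it is done.

Besides the shell and the picture viewer there is one more tool, called after "Request:" in YAML: its name, and indented under it one key for each argument. apply_moves: Moves the arm, as the interface text tells. Its arguments: {"type":"object","properties":{"plan":{"type":"array","items":{"type":"array","items":{"type":"array","items":{"type":"number"}}}}},"required":["plan"]}

```bash
mkdir -p pics; ls; python3 - <<'E'
from plant import env, imaging, models
import cv2,numpy as np
s=env.get_state();print(s['time'],s['eef_pos'],s['eef_rot'],env.tip_extent,s['grip_width'])
ims=[]
for n in("scene","top"):
    p=imaging.camera(n);ims.append(p)
    print(n,p['fx'],p['cx'],p['cy'],np.round(p['R'],3).tolist(),np.round(p['t'],1).tolist())
    for q in("tray","analyser","pin_left","pin_right","hole_round","hole_slot","vial_deck"):
        print(q,[(np.round(d['point'],0).tolist(),round(d['confidence'],2)) for d in models.place_of(p,q)])
    cv2.imwrite(f"pics/{n}0.png",cv2.resize(p['img'][:,:,::-1],(768,576),interpolation=cv2.INTER_CUBIC))
E
```

```text
pics
0.0 [187.52359927 647.68898688 237.95734033] [ 1.40458179e-01  9.90085986e-01 -1.09709056e-03 -1.90203862e-04] 8.0 85.63057058626325
scene 372.07516013441915 259.75352279144903 191.24328493185692 [[-0.722, 0.692, -0.001], [0.419, 0.436, -0.797], [-0.551, -0.576, -0.604]] [231.9, -214.9, 1440.8]
tray [([233.0, 349.0, 3.0], 0.95), ([591.0, 93.0, 36.0], 0.66), ([643.0, 336.0, 1.0], 0.65), ([233.0, -262.0, 8.0], 0.64), ([315.0, 562.0, 6.0], 0.55)]
analyser [([624.0, 72.0, -1.0], 0.88)]
pin_left [([638.0, 137.0, 27.0], 0.77), ([594.0, 402.0, -1.0], 0.54)]
pin_right [([616.0, 11.0, 29.0], 0.76), ([747.0, 175.0, 34.0], 0.2), ([672.0, 270.0, -1.0], 0.16)]
hole_round [([258.0, 314.0, 8.0], 0.96), ([622.0, 151.0, 41.0], 0.76), ([249.0, 586.0, 13.0], 0.67), ([288.0, -243.0, 10.0], 0.64)]
hole_slot [([187.0, -278.0, 6.0], 0.86), ([223.0, 396.0, 5.0], 0.81), ([748.0, 173.0, 33.0], 0.74), ([577.0, 27.0, 36.0], 0.67), ([368.0, 527.0, 8.0], 0.58)]
vial_deck [([747.0, 172.0, 36.0], 0.51)]
top 453.25130681116144 249.0188733225599 190.4847731599284 [[0.027, -1.0, 0.011], [-0.996, -0.028, -0.088], [0.088, -0.009, -0.996]] [130.4, 513.5, 1577.7]
tray [([238.0, 351.0, 6.0], 0.95), ([240.0, -263.0, 1.0], 0.83), ([314.0, 562.0, 10.0], 0.73), ([591.0, 92.0, 36.0], 0.64)]
analyser [([625.0, 75.0, -4.0], 0.93)]
pin_left [([639.0, 144.0, 30.0], 0.56)]
pin_right [([612.0, 9.0, 32.0], 0.66)]
hole_round [([254.0, 585.0, 11.0], 0.82), ([616.0, 152.0, 37.0], 0.81), ([280.0, -242.0, 7.0], 0.79), ([256.0, 315.0, 6.0], 0.78), ([726.0, 236.0, -3.0], 0.43)]
hole_slot [([187.0, -275.0, 7.0], 0.89), ([219.0, 392.0, 9.0], 0.85), ([375.0, 522.0, 12.0], 0.79), ([575.0, 30.0, 37.0], 0.58)]
vial_deck [([727.0, 235.0, 1.0], 0.67), ([746.0, 172.0, 32.0], 0.58)]
```

View pics/top0.png

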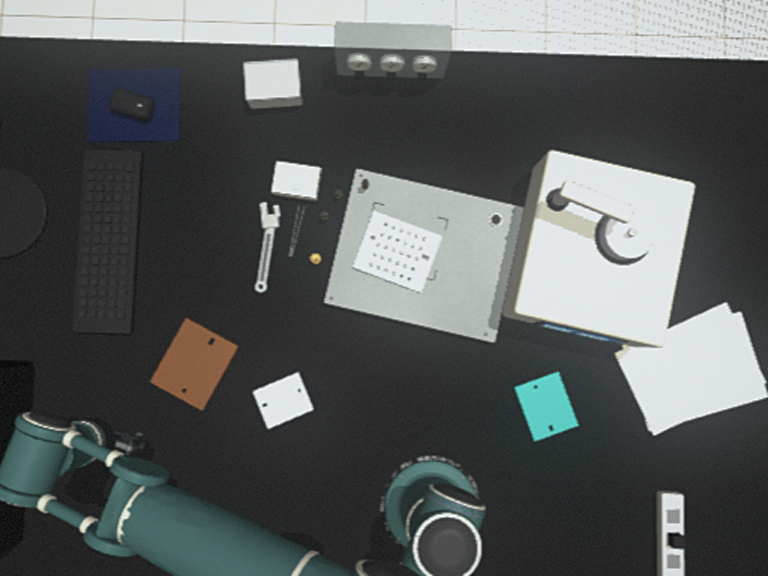

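View pics/scene0.png

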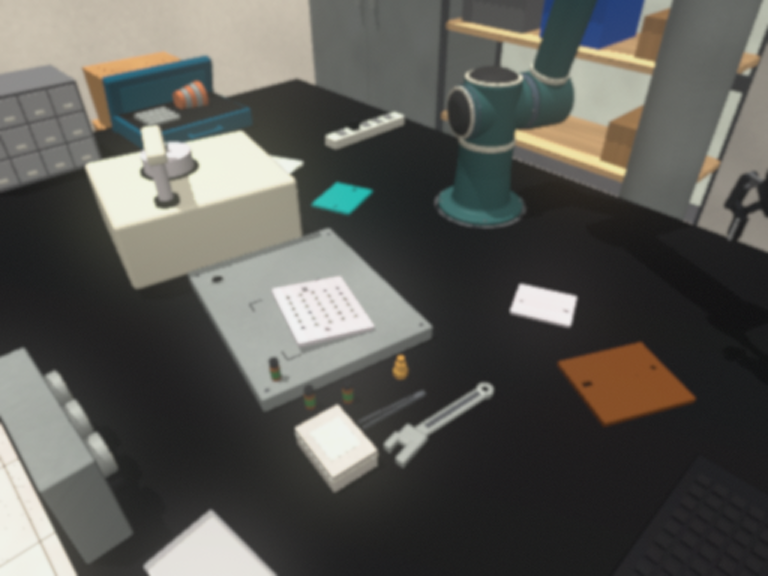

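Top picture (enlarged ×1.5): tray-like things are brown (193,364), turquoise (547,406), a small white plate (283,400) and a larger white plate on the deck (398,250). The deck plate fits: it is white, the larger of the two, and lies beside the corner marks at (378,207), (443,222) and (432,277). I'll confirm with a crop.

```bash
python3 - <<'E'
from plant import env, imaging, models
import cv2,numpy as np
p=imaging.camera("top")
c=p['img'][110:230,205:355,::-1]
cv2.imwrite("pics/crop1.png",cv2.resize(c,None,fx=5,fy=5,interpolation=cv2.INTER_CUBIC))
w=imaging.camera("wrist");s=env.get_state()
print(w['fx'],w['cx'],w['cy'],np.round(w['R'],3).tolist(),np.round(w['t'],1).tolist(), "cam pos",-w['R'].T@w['t'])
from scipy.spatial.transform import Rotation as Ro
print(Ro.from_quat(s['eef_rot']).as_matrix().round(3))
E
```

```text
326.43304005253606 257.3919331812611 187.32710773639178 [[0.278, 0.961, -0.0], [0.926, -0.268, 0.266], [0.255, -0.074, -0.964]] [-674.4, -35.5, 377.9] cam pos [123.75368037 666.39623875 373.49559171]
[[-0.961  0.278  0.   ]
 [ 0.278  0.961  0.   ]
 [-0.     0.    -1.   ]]
```

View pics/crop1.png

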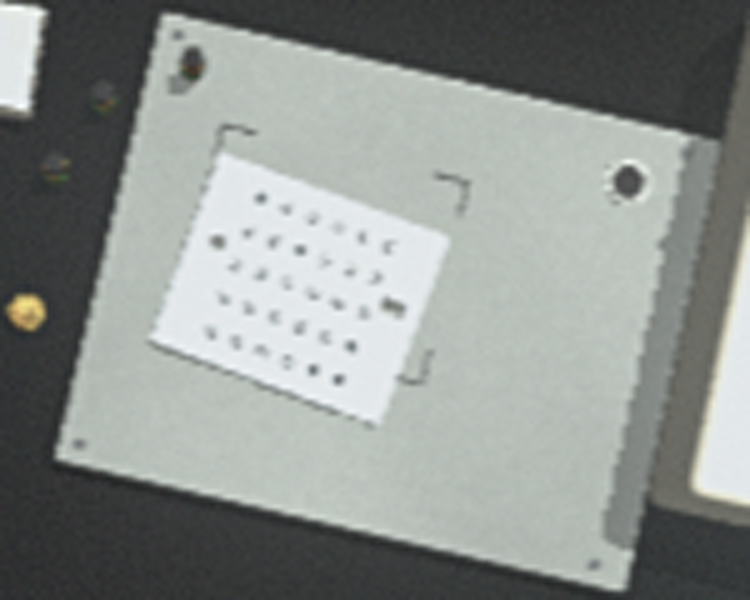

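The crop confirms the plate on the deck is the tray: hole at (217,242) and slot at (393,305) are visible, and marks show at (222,127), (468,182) and (428,382). I'll move over it for a close wrist view.

Request:
apply_moves:
  plan:
    - [[-0.98,-0.745,-0.04,0,0],[-0.98,-0.745,-0.04,0,0],[-0.98,-0.745,-0.04,0,0],[-0.98,-0.745,-0.04,0,0],[-0.98,-0.745,-0.04,0,0],[-0.98,-0.745,-0.04,0,0],[-0.98,-0.745,-0.04,0,0],[-0.98,-0.745,-0.04,0,0],[-0.98,-0.745,-0.04,0,0],[-0.98,-0.745,-0.04,0,0],[-0.98,-0.745,-0.04,0,0],[-0.98,-0.745,-0.04,0,0],[-0.98,-0.745,-0.04,0,0],[-0.98,-0.745,-0.04,0,0],[-0.98,-0.745,-0.04,0,0],[-0.98,-0.745,-0.04,0,0],[-0.98,-0.745,-0.04,0,0],[-0.98,-0.745,-0.04,0,0],[-0.98,-0.745,-0.04,0,0],[0,0,0,0,0]]

```text
time: 2.57
eef_pos: [609.7, 79.8, 262.4]
eef_rot: [0.143, 0.99, -0.001, 0.002]
wrist_force: [0.8, 0.9, -0.1]
grip_width: 85.4
finger_force: 0.0
```

```bash
python3 - <<'E'
from plant import env, imaging, models
import cv2,numpy as np
w=imaging.camera("wrist");s=env.get_state();print(s['time'],s['eef_pos'],s['eef_rot'],s['wrist_force'],s['grip_width'])
np.savez('w1.npz',**{k:w[k] for k in('img','fx','fy','cx','cy','R','t')})
for q in("tray","analyser","pin_left","pin_right","hole_round","hole_slot","vial_deck"):
    print(q,[(np.round(d['point'],0).tolist(),round(d['confidence'],2)) for d in models.place_of(w,q)])
cv2.imwrite("pics/w1.png",cv2.resize(w['img'][:,:,::-1],(768,576),interpolation=cv2.INTER_CUBIC))
E
```

```text
2.6167 [607.91056534  82.19958612 262.10096157] [ 1.42662420e-01  9.89771301e-01 -2.14927054e-04  3.99381982e-04] [-0.83482796  0.06710415 -0.22149568] 85.25642556949798
tray [([588.0, 92.0, 40.0], 0.96)]
analyser []
pin_left []
pin_right []
hole_round [([620.0, 154.0, 43.0], 0.59)]
hole_slot [([578.0, 28.0, 38.0], 0.81), ([642.0, 337.0, 2.0], 0.26)]
vial_deck []
```

View pics/w1.png

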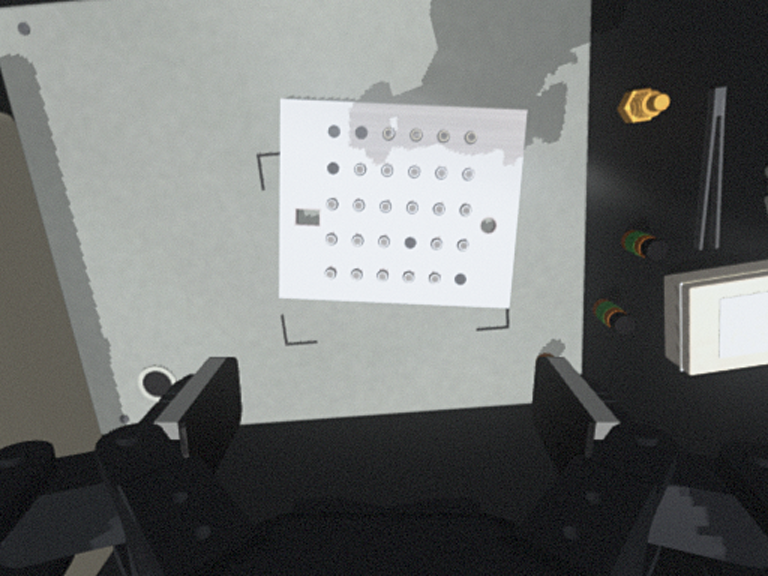

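The wrist view is clear. Marks are at (258,154), (287,344) and (508,326), with the round hole at (488,225) and the slot at (307,217). The tray must go away from the base (down in the picture) and turn. Next I'll fit both poses.

```bash
cat > h.py <<'E'
import numpy as np, cv2
from scipy.optimize import least_squares
from scipy.spatial.transform import Rotation as Ro
K=lambda w:np.array([[w['fx'],0,w['cx']],[0,w['fy'],w['cy']],[0,0,1.]])
def proj(w,X):
    c=np.asarray(X)@np.asarray(w['R']).T+w['t']; return np.c_[w['fx']*c[:,0]/c[:,2]+w['cx'],w['fy']*c[:,1]/c[:,2]+w['cy']]
def back(w,uv,z):
    d=np.c_[(uv[:,0]-w['cx'])/w['fx'],(uv[:,1]-w['cy'])/w['fy'],np.ones(len(uv))]@np.asarray(w['R'])
    o=-np.asarray(w['R']).T@w['t']; return o+d*((z-o[2])/d[:,2])[:,None]
def sub(g,uv,n=4):
    return cv2.cornerSubPix(g,np.float32(uv).reshape(-1,1,2),(n,n),(-1,-1),(3,50,.01)).reshape(-1,2)
MK=np.array([[63,88],[63,-88],[-83,-88],[-83,88.]]) # FL FR NR NL marks in analyser
def analyser(P,m): # world marks -> x,y,yaw
    f=lambda p:((MK[m]@Ro.from_euler('z',p[2]).as_matrix()[:2,:2].T+p[:2])-P[:,:2]).ravel()
    r=least_squares(f,[630,75,-.22]); return r.x,r.fun.reshape(-1,2)
TC=np.array([[70,85,9],[70,-85,9],[-70,-85,9],[-70,85,9.]]) # tray top corners FL FR NR NL
def edges_quad(img,bbox=None,thr=195):
    g=cv2.GaussianBlur(img.min(2),(3,3),0); m=(g>thr).astype(np.uint8)
    return m
def tray(w,uv,tiltfree=True): # corners -> world pose x,y,z,rotvec
    def f(p): 
        R=Ro.from_euler('ZYX',p[3:]).as_matrix(); return (proj(w,TC@R.T+p[:3])-uv).ravel()
    r=least_squares(f,[590,93,35,-.3,-.05,0]); return r.x,r.fun.reshape(-1,2)
E
python3 - <<'E'
from h import *
w=dict(np.load('w1.npz'));g=cv2.cvtColor(w['img'],cv2.COLOR_RGB2GRAY)
mk=sub(g,np.array([[508,326],[287,344],[258,154]])/1.5-.2);print('mk',mk*1.5)
P=back(w,mk,30);a,r=analyser(P,[0,1,2]);print(a.round(3),r.round(1).tolist())
tc=sub(g,np.array([[509,307],[280,298],[281,98],[527,109]])/1.5-.2);print('tc',tc*1.5)
t,r=tray(w,tc);print(t.round(3),r.round(2).tolist())
Ra=Ro.from_euler('z',a[2]).as_matrix();Rt=Ro.from_euler('ZYX',t[3:]).as_matrix()
A=np.array([a[0],a[1],30]);print('tray in analyser',(Ra.T@(t[:3]-A)).round(1),t[3]-a[2])
for n,h in(('hole',[10,65,0]),('slot',[10,-65,0])): print(n,(Ra.T@(Rt@h+t[:3]-A)).round(1))
print('tray corners world',(TC@Rt.T+t[:3]).round(0).tolist())
holes=np.array([[488,225],[307,217]])/1.5;print((Ra.T@(back(w,holes,45)-A).T).T.round(1))
E
```

```text
mk [[507.374   326.3687 ]
 [285.89197 343.93295]
 [256.9661  154.39311]]
[ 6.26422e+02  7.58990e+01 -2.01000e-01] [[-1.0, -1.3], [-0.8, 0.8], [1.8, 0.5]]
tc [[507.33264  307.32    ]
 [278.3815   297.16666 ]
 [279.90186   97.58722 ]
 [526.87006  109.326675]]
[ 5.89605e+02  9.35570e+01  3.66050e+01 -3.33000e-01 -8.30000e-02
  1.00000e-03] [[0.28, -0.04], [0.04, -0.24], [-0.25, -0.02], [-0.05, 0.27]]
tray in analyser [-39.6   9.9   6.6] -0.13148285695547465
hole [-21.2  73.1   7.5]
slot [-38.2 -55.8   7.3]
tray corners world [[683.0, 151.0, 52.0], [627.0, -9.0, 51.0], [495.0, 36.0, 40.0], [551.0, 197.0, 40.0]]
[[-21.6  73.6  15. ]
 [-38.4 -55.9  15. ]]
```

The fit is good: the tray sits 29.6 mm too near, 9.9 mm left and -0.131 rad turned from seated. The plan has three stages:
1. Push the near edge with both open fingers, turning it as it goes.
2. Correct sideways.
3. Make the final forward push.

First I move behind the near edge.

Request:
apply_moves:
  plan:
    - [[0.85,0.076,0,0,0],[0.85,0.076,0,0,0],[0.85,0.076,0,0,0],[0.85,0.076,0,0,0],[0.85,0.076,0,0,0],[0,0,0.92,0.46,0],[0,0,0.92,0,0],[0,0,0.92,0,0],[0,0,0.92,0,0],[0,0,0.92,0,0],[0,0,0.92,0,0],[0,0,0.92,0,0],[0,0,0,0,0],[0,0,0,0,0]]

```text
time: 4.13
eef_pos: [484.9, 131.8, 67.7]
eef_rot: [0.163, 0.987, -0.001, -0.002]
wrist_force: [0.5, 1.0, 0.1]
grip_width: 85.4
finger_force: 0.0
```

```bash
python3 - <<'E'
from plant import env, imaging, models
from h import *
w=imaging.camera("wrist");s=env.get_state();print(s['time'],s['eef_pos'],s['eef_rot'],s['wrist_force'],s['grip_width'],env.tip_extent)
cv2.imwrite("pics/w2.png",cv2.resize(w['img'][:,:,::-1],(768,576),interpolation=cv2.INTER_CUBIC))
E
```

```text
4.1833 [486.82171816 132.09154241  69.49825196] [ 1.62691809e-01  9.86676934e-01 -5.15913213e-06 -4.74179049e-05] [0.88959557 0.05236174 0.56817709] 85.47716098345956 8.0
```

View pics/w2.png

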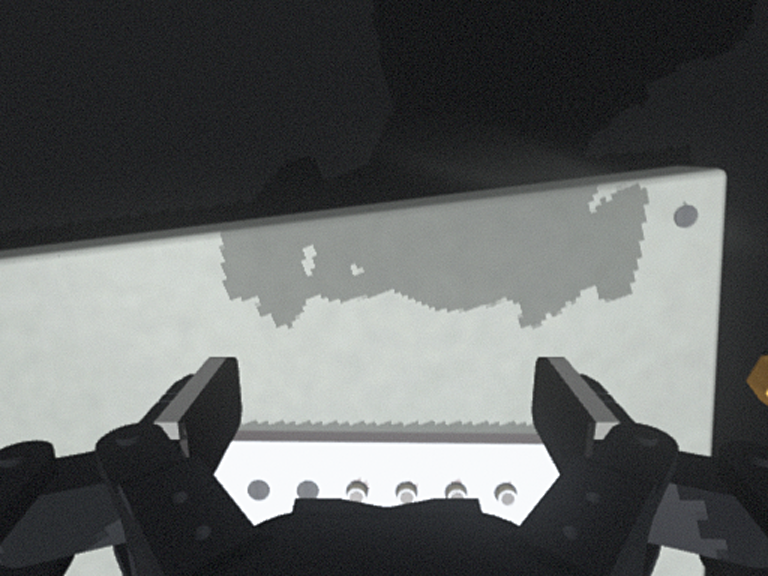

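The picture shows the front edge of the deck, with the tray's near edge at row 436 between the fingers. The fingertip geometry (238,357) puts the open tips about 5 mm above the TCP, so TCP z = 28 gives a tip height of about 33. I'll descend and approach the edge.

Request:
apply_moves:
  plan:
    - [[0,0,0.67,0,0],[0,0,0.67,0,0],[0,0,0,0,0],[-0.2,0,0,0,0],[-0.2,0,0,0,0],[-0.2,0,0,0,0],[-0.1,0,0,0,0],[0,0,0,0,0]]

```text
time: 4.85
eef_pos: [509.1, 124.7, 30.2]
eef_rot: [0.164, 0.987, 0.001, 0.002]
wrist_force: [0.6, 0.6, -0.3]
grip_width: 85.5
finger_force: 0.0
```

Request:
apply_moves:
  plan:
    - [[-0.1,0,0.03,0,0],[-0.1,0,0,0,0],[-0.1,-0.05,0,-0.2,0],[-0.1,-0.05,0,-0.2,0],[-0.1,-0.05,0,-0.2,0],[-0.1,-0.05,0,-0.2,0],[-0.1,-0.05,0,-0.2,0],[-0.1,-0.05,0,-0.2,0],[0,0,0,0,0]]

```text
time: 5.6
eef_pos: [525.3, 108.9, 27.0]
eef_rot: [0.103, 0.995, -0.0, -0.002]
wrist_force: [-2.8, 0.2, 0.1]
grip_width: 85.4
finger_force: 1.5
```

```bash
python3 - <<'E'
from plant import env, imaging, models
from h import *
s=env.get_state();print(s['time'],s['eef_pos'],s['eef_rot'],s['wrist_force'])
p=imaging.camera("top")
m=(p['img'][110:230,205:355].min(2)>205).astype(np.uint8)
c=max(cv2.findContours(m,0,1)[0],key=cv2.contourArea);r=cv2.minAreaRect(c);print(r)
u=np.array([r[0]])+[205,110];print(back(p,u,44))
b=cv2.boxPoints(r)+[205,110];print(back(p,b,44).round(0).tolist())
E
```

```text
5.6 [525.26738275 108.91862396  26.99636084] [ 1.03470005e-01  9.94629906e-01 -4.58789677e-04 -2.25771389e-03] [-2.83156659  0.17537652  0.05466464]
((63.44118118286133, 43.76470947265625), (48.700889587402344, 21.259185791015625), 12.52880859375)
[[638.84868778  80.2604994   44.        ]]
[[618.0, 171.0, 44.0], [692.0, 157.0, 44.0], [660.0, -11.0, 44.0], [586.0, 4.0, 44.0]]
```

Request:
apply_moves:
  plan:
    - [[0.4,0,0,0,0],[0,0,-1,0,0],[0,0,-1,0,0],[-0.4,0,-1,0,0],[-0.6,0,-1,0,0],[-0.6,0,-1,0,0],[-0.6,0,-1,0,0],[-0.6,0,-0.9,0,0],[-0.6,0,-0.9,0,0],[0,0,0,0,0],[0,0,0,0,0]]

```text
time: 6.57
eef_pos: [617.2, 90.9, 264.5]
eef_rot: [0.104, 0.995, 0.001, 0.003]
wrist_force: [-1.0, -0.4, -0.1]
grip_width: 85.6
finger_force: 0.0
```

```bash
python3 - <<'E'
from plant import env, imaging, models
from h import *
w=imaging.camera("wrist");s=env.get_state();print(s['time'],s['eef_pos'],s['eef_rot'])
np.savez('w2.npz',**{k:w[k] for k in('img','fx','fy','cx','cy','R','t')})
cv2.imwrite("pics/w3.png",cv2.resize(w['img'][:,:,::-1],(768,576),interpolation=cv2.INTER_CUBIC))
E
```

```text
6.6167 [615.39727769  90.83270218 262.15214438] [1.03877733e-01 9.94589868e-01 1.61025933e-04 6.20025153e-04]
```

View pics/w3.png

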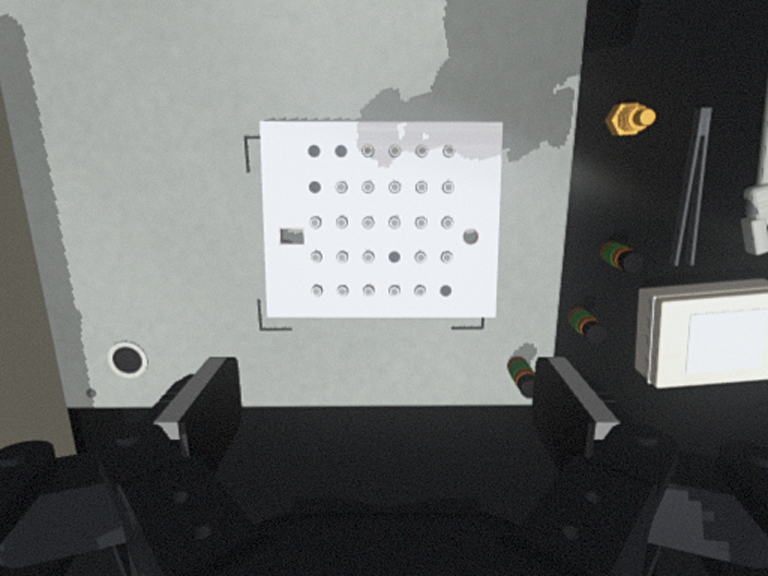

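The tray is now nearly parallel to the marks, about 12 mm too near and about 10 mm left. Marks are at (483,327), (261,329) and (246,137), with tray corners at (497,317), (267,318), (261,122) and (502,122).

```bash
cat >> h.py <<'E'
def report(w,mkpx,tcpx,m=[0,1,2]):
    g=cv2.cvtColor(w['img'],cv2.COLOR_RGB2GRAY)
    mk=sub(g,np.array(mkpx)/1.5-.2);tc=sub(g,np.array(tcpx)/1.5-.2);print((mk*1.5).round().tolist(),(tc*1.5).round().tolist())
    a,r=analyser(back(w,mk,30),m);print('an',a.round(3),r.round(1).tolist())
    t,r=tray(w,tc);print('tray',t.round(3),abs(r).max().round(2))
    Ra=Ro.from_euler('z',a[2]).as_matrix();Rt=Ro.from_euler('ZYX',t[3:]).as_matrix();A=np.array([a[0],a[1],30])
    print('tray in an',(Ra.T@(t[:3]-A)).round(1),'yaw',round(t[3]-a[2],3))
    for n,h in(('hole',[10,65,0]),('slot',[10,-65,0])): print(n,(Ra.T@(Rt@h+t[:3]-A)).round(1))
    print('corners world',(TC@Rt.T+t[:3]).round(0).tolist(),'left mid',(Rt@[0,85,4]+t[:3]).round(1))
E
python3 - <<'E'
from h import *
w=dict(np.load('w2.npz'))
report(w,[[483,327],[261,329],[246,137]],[[497,317],[267,318],[261,122],[502,122]])
E
```

```text
[[482.0, 328.0], [260.0, 329.0], [244.0, 136.0]] [[495.0, 317.0], [267.0, 318.0], [259.0, 120.0], [502.0, 122.0]]
an [ 6.26446e+02  7.54900e+01 -2.03000e-01] [[-1.0, -1.4], [-0.7, 0.8], [1.7, 0.5]]
tray [ 6.05347e+02  8.93720e+01  3.78370e+01 -2.10000e-01 -1.20000e-01
 -2.60000e-02] 0.3
tray in an [-23.5   9.3   7.8] yaw -0.008
hole [-12.8  74.2   7.4]
slot [-14.2 -55.7  10.7]
corners world [[690.0, 158.0, 53.0], [654.0, -8.0, 57.0], [518.0, 21.0, 41.0], [554.0, 187.0, 36.0]] left mid [622.9 172.6  39.6]
```

Request:
apply_moves:
  plan:
    - [[0.08,0.887,0,0,1],[0.08,0.887,0,0,1],[0.08,0.887,0,0,1],[0.08,0.887,0,0,1],[0,0,0.99,0,1],[0,0,0.99,0,1],[0,0,0.99,0,1],[0,0,0.99,0,1],[0,0,0.99,0,1],[0,0,0.99,0,1],[0,0,0.7,0,1],[0,0,0,0,1],[0,0,0,0,1]]

```text
time: 7.7
eef_pos: [624.4, 196.3, 59.4]
eef_rot: [0.104, 0.995, -0.001, -0.003]
wrist_force: [0.8, -0.1, 0.9]
grip_width: 0.1
finger_force: 0.0
```

```bash
python3 - <<'E'
from plant import env, imaging, models
from h import *
w=imaging.camera("wrist");s=env.get_state();print(s['time'],s['eef_pos'],s['eef_rot'],s['wrist_force'],s['grip_width'],env.tip_extent)
cv2.imwrite("pics/w4.png",cv2.resize(w['img'][:,:,::-1],(768,576),interpolation=cv2.INTER_CUBIC))
E
```

```text
7.75 [626.56038172 196.75361458  61.77494185] [ 1.03566652e-01  9.94621882e-01 -4.03426009e-04 -1.04799803e-03] [-0.53489662  0.40044318  1.09399618] -0.0715904975810542 8.0
```

View pics/w4.png

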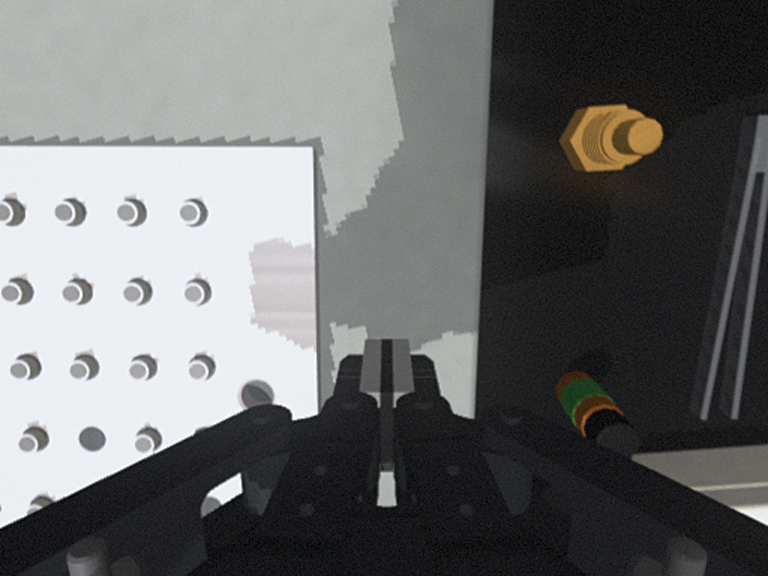

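The fingers are shut left of the tray, with the tray's left edge at column 318 and the finger block spanning columns 337 to 440. The vial (590,410) and fitting (610,138) are clear. I'll descend and close the gap.

Request:
apply_moves:
  plan:
    - [[0,0,0.3,0,1],[0,0,0.28,0,1],[0,0,0,0,1],[0,-0.15,0,0,1],[0,-0.15,0,0,1],[0,-0.07,0,0,1],[0,0,0,0,1]]

```text
time: 8.33
eef_pos: [625.9, 185.5, 45.7]
eef_rot: [0.104, 0.995, 0.0, 0.0]
wrist_force: [1.0, 0.0, -0.3]
grip_width: -0.5
finger_force: 0.0
```

Request:
apply_moves:
  plan:
    - [[0,-0.07,0,0,1],[0,-0.07,0,0,1],[0,-0.07,0,0,1],[0,0,0,0,1]]

```text
time: 8.67
eef_pos: [624.6, 179.7, 45.5]
eef_rot: [0.104, 0.995, 0.0, 0.0]
wrist_force: [0.4, 1.6, -0.4]
grip_width: 0.2
finger_force: 0.9
```

```bash
python3 - <<'E'
from plant import env, imaging, models
from h import *
w=imaging.camera("wrist");s=env.get_state();print(s['time'],s['eef_pos'],s['wrist_force'])
g=cv2.cvtColor(w['img'],cv2.COLOR_RGB2GRAY)
for r in (140,170,200): # tray left edge column, finger columns
    d=np.diff(g[r].astype(int)); print(r,np.argmin(d[150:300])+150)
E
```

```text
8.7167 [624.55644618 179.60106381  45.48048177] [1.36149348 1.60296892 0.45668249]
140 228
170 228
200 228
```

Request:
apply_moves:
  plan:
    - [[0,-0.05,0,0,1],[0,-0.04,0,0,1],[0,0,0,0,1],[0,0.4,0,0,1],[0,0.4,-0.2,0,1],[0,0,-1,0,0],[0,0,-1,0,0],[0,-0.7,-1,0,0],[0,-0.7,-1,0,0],[0,-0.7,-1,0,0],[0,-0.7,-1,0,0],[0,-0.7,-1,0,0],[0,0,0,0,0],[0,0,0,0,0]]

```text
time: 9.88
eef_pos: [608.6, 97.7, 264.7]
eef_rot: [0.104, 0.995, 0.0, 0.003]
wrist_force: [0.6, -0.3, -0.8]
grip_width: 85.1
finger_force: 0.0
```

```bash
python3 - <<'E'
from plant import env, imaging, models
from h import *
w=imaging.camera("wrist");s=env.get_state();print(s['time'],s['eef_pos'],s['eef_rot'])
np.savez('w3.npz',**{k:w[k] for k in('img','fx','fy','cx','cy','R','t')})
cv2.imwrite("pics/w5.png",cv2.resize(w['img'][:,:,::-1],(768,576),interpolation=cv2.INTER_CUBIC))
E
```

```text
9.9333 [607.39313396  98.22994334 262.20071687] [1.03916704e-01 9.94585712e-01 1.70268802e-04 7.41811260e-04]
```

View pics/w5.png

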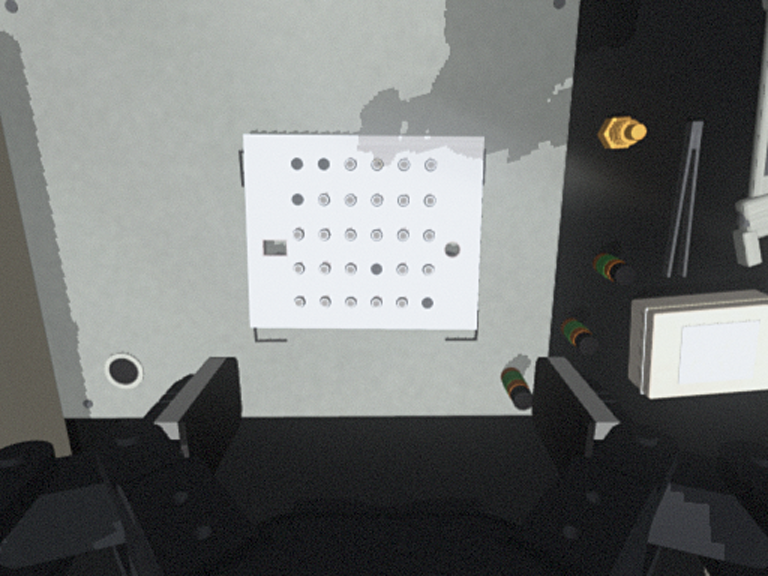

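The tray is now laterally almost centred between the marks at (477,339) and (256,340), and still too near by about 12 mm. Tray corners are (477,329), (251,328), (244,134) and (484,136).

```bash
python3 - <<'E'
from h import *
w=dict(np.load('w3.npz'))
report(w,[[477,339],[256,340]],[[477,329],[251,328],[244,134],[484,136]],[0,1])
g=cv2.cvtColor(w['img'],cv2.COLOR_RGB2GRAY)
a=np.array([626.45,75.6,-.203]);Ra=Ro.from_euler('z',a[2]).as_matrix()
h=back(w,np.array([[452.5,249.],[274.5,247.5]])/1.5,49);print('holes top',((h-[a[0],a[1],30])@Ra).round(1).tolist())
E
```

```text
[[475.0, 339.0], [256.0, 341.0]] [[476.0, 328.0], [253.0, 326.0], [243.0, 133.0], [484.0, 136.0]]
an [ 6.27425e+02  7.54080e+01 -1.99000e-01] [[-0.2, -0.8], [0.2, 0.8]]
tray [ 6.0301e+02  8.2104e+01  3.5458e+01 -2.1700e-01 -8.9000e-02 -4.0000e-03] 0.77
tray in an [-25.3   1.7   5.5] yaw -0.017
hole [-14.1  66.5   6.1]
slot [-16.5 -63.4   6.6]
corners world [[689.0, 150.0, 50.0], [652.0, -16.0, 51.0], [516.0, 14.0, 39.0], [552.0, 180.0, 38.0]] left mid [621.  165.2  39.1]
holes top [[-14.6, 66.0, 19.0], [-16.5, -63.5, 19.0]]
```

Request:
apply_moves:
  plan:
    - [[0.85,-0.14,0,-0.05,0],[0.85,-0.14,0,0,0],[0.85,-0.14,0,0,0],[0.85,-0.14,0,0,0],[0,0,0.97,0,0],[0,0,0.97,0,0],[0,0,0.97,0,0],[0,0,0.97,0,0],[0,0,0.97,0,0],[0,0,0.97,0,0],[0,0,0.97,0,0],[0,0,0.97,0,0],[0,0,0,0,0],[-0.2,0,0,0,0],[-0.2,0,0,0,0],[-0.1,0,0,0,0],[0,0,0,0,0]]

```text
time: 11.35
eef_pos: [518.8, 99.3, 27.8]
eef_rot: [0.101, 0.995, -0.0, -0.0]
wrist_force: [0.6, -0.4, -0.1]
grip_width: 85.4
finger_force: 0.0
```

Request:
apply_moves:
  plan:
    - [[-0.067,0,0,0,0],[-0.067,0,0,0,0],[-0.067,-0.01,0,0,0],[-0.067,-0.01,0,0,0],[-0.067,-0.01,0,0,0],[-0.067,-0.01,0,0,0],[-0.067,-0.01,0,0,0],[0,0,0,0,0]]

```text
time: 12.02
eef_pos: [530.9, 94.7, 28.1]
eef_rot: [0.101, 0.995, -0.0, -0.001]
wrist_force: [-0.6, 0.1, -0.3]
grip_width: 85.3
finger_force: 0.7
```

Request:
apply_moves:
  plan:
    - [[-0.05,0,0,0,0],[-0.05,0,0,0,0],[0,0,0,0,0]]

```text
time: 12.27
eef_pos: [535.6, 94.1, 28.6]
eef_rot: [0.101, 0.995, 0.0, 0.001]
wrist_force: [-0.8, -0.7, -1.0]
grip_width: 85.2
finger_force: 0.2
```

Request:
apply_moves:
  plan:
    - [[-0.05,0,0,0,0],[0,0,0,0,0]]

```text
time: 12.43
eef_pos: [535.7, 94.0, 28.5]
eef_rot: [0.101, 0.995, 0.0, -0.001]
wrist_force: [-4.0, 1.6, 3.7]
grip_width: 85.1
finger_force: 2.3
```

The edge is about where the seated edge belongs and the force has risen. I'll back off and look.

Request:
apply_moves:
  plan:
    - [[0.4,0,0,0,0],[0.2,0,-0.5,0,0],[0,0,-1,0,0],[0,0,-1,0,0],[-0.7,0,-1,0,0],[-0.7,0,-1,0,0],[-0.7,0,-1,0,0],[-0.7,0,-1,0,0],[-0.7,0,-1,0,0],[0,0,0,0,0],[0,0,0,0,0]]

```text
time: 13.35
eef_pos: [624.1, 76.3, 256.6]
eef_rot: [0.102, 0.995, 0.001, 0.003]
wrist_force: [-0.8, 0.7, -1.2]
grip_width: 85.6
finger_force: 0.0
```

```bash
python3 - <<'E'
from plant import env, imaging, models
from h import *
w=imaging.camera("wrist");s=env.get_state();print(s['time'],s['eef_pos'],s['eef_rot'],s['wrist_force'])
np.savez('w4.npz',**{k:w[k] for k in('img','fx','fy','cx','cy','R','t')})
cv2.imwrite("pics/w6.png",cv2.resize(w['img'][50:250,130:350,::-1],(792,720),interpolation=cv2.INTER_CUBIC)[:600])
E
```

```text
13.4 [621.97823824  76.35445099 254.06241708] [1.01356007e-01 9.94849687e-01 1.30706924e-04 1.02173614e-03] [-0.13153732  0.89957469  0.75438494]
```

View pics/w6.png

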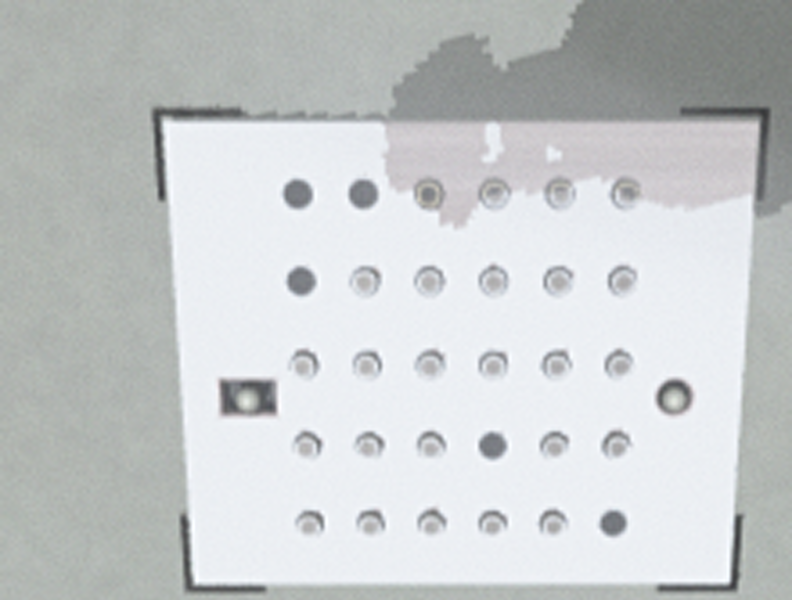

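The tray is inside all four marks: (160,112), (765,112), (187,587) and (737,587). A pin nose shows centred in the hole (674,397) and in the slot (247,397). I'll check the flatness numerically, then hand in.

```bash
python3 - <<'E'
from plant import env
from h import *
w=dict(np.load('w4.npz'))
f=lambda L:(np.array(L)/3.6+[130,50])*1.5
report(w,f([[737,587],[187,587],[157,110],[767,110]]),f([[731,583],[193,585],[164,121],[758,122]]),[0,1,2,3])
t,_=tray(w,sub(cv2.cvtColor(w['img'],cv2.COLOR_RGB2GRAY),f([[731,583],[193,585],[164,121],[758,122]])/1.5,3))
print('tilt',np.hypot(t[4],t[5]))
if np.hypot(t[4],t[5])<.05: print(env.close_job())
E
```

```text
[[499.0, 319.0], [274.0, 319.0], [260.0, 121.0], [512.0, 122.0]] [[499.0, 319.0], [274.0, 319.0], [260.0, 121.0], [512.0, 122.0]]
an [ 6.25975e+02  7.58050e+01 -2.03000e-01] [[-0.3, -0.2], [-0.3, -0.1], [0.7, 0.4], [-0.1, -0.0]]
tray [ 6.13829e+02  7.83040e+01  3.50710e+01 -2.04000e-01 -6.00000e-03
 -5.00000e-03] 0.72
tray in an [-12.4  -0.    5.1] yaw -0.001
hole [-2.4 65.   4.8]
slot [ -2.4 -65.    5.5]
corners world [[700.0, 147.0, 44.0], [665.0, -19.0, 45.0], [528.0, 9.0, 44.0], [562.0, 176.0, 43.0]] left mid [631.  161.6  38.6]
tilt 0.005225473596505727
the job is handed in; nothing more can be done
None
```

The job is handed in at about 13.4 s; no verdict came back. The last wrist picture shows the tray inside all four corner marks, with a pin nose in both the hole and the slot. My tilt fit read about 0.005 rad, but its corner points had locked onto the marks, so only the picture supports the tray being seated.

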